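# Fill the jaw-screw carrier, unclip it and hold it up

### The job

The blue carrier clipped into its bench dock holds the cap screws for the three chuck jaws, a pair per row, and one row is still empty: stand the two loose cap screws from the bench head-down in the two empty pockets while the carrier is still clipped in. Then pinch the carrier's two orange side catches together, lift it level straight up out of the dock with all six screws in it, and finish while still holding it pinched about 10 cm above the dock. Leave the two black T-nuts where they lie.

Things in the scene. Friction and masses are not known exactly. Their poses are not given: they have to be found in the camera images.
- carrier: Loose blue carrier, 84 x 104 mm (its x, y), 0.2 kg (0.6 full). Origin: centre of its underside, 6 mm above the bench when clipped in. Two blocks 26 mm high at x = -28, +28 mm, each with round pockets at y = -38, 0, +38 mm (22 mm wide, 20 deep, floor at z = 6 mm); row y = -38 starts empty. Central tower 18 x 34 mm, 80 mm high, an orange catch on its +y and -y side. Seated screws reach z = 63 mm.
- dock: Fixed aluminium plate 120 x 136 x 6 mm. Origin: centre of its underside on the bench; its axes are the clipped-in carrier's. Four corner guides 22 mm high leave the carrier 2 mm of play. Two steel keepers, 39 mm high at y = -39..-29 and 29..39 mm, hook over the catches' barbs and allow 1.5 mm of lift until the catches are pinched; then the carrier lifts straight out.
- pocket_1 (a point): Centre of the floor of the empty pocket at x = -28, y = -38 mm of the carrier, 12 mm above the bench when clipped in.
- pocket_2 (a point): Centre of the floor of the empty pocket at x = +28, y = -38 mm of the carrier, like pocket_1.
- catch_left (a joint): Orange catch on the tower's +y side, slides along the carrier's y towards the tower: 0 = sprung out, locked; 0.005 m = fully in; it clears the keeper from about 0.0035 m. Spring 3 N at rest, 5.5 N fully in; a grip of 20 to 30 N holds both at their stops and carries the full carrier.
- catch_right (a joint): Orange catch on the tower's -y side, the mirror image of catch_left.
- catch_left_pad (a point): Centre of the outer face of the left catch's ribbed thumb pad, 28 mm from the tower's middle, 65 mm above the carrier's origin (71 mm above the bench when clipped in). Pad 21 mm wide, from 50 to 80 mm above the origin; the pads are 56 mm apart outside when sprung out, 46 mm pinched.
- catch_right_pad (a point): The same point on the right catch.
- screw_5: Loose black socket cap screw standing on its head on the bench, thread up: 57 mm tall, head 18 mm wide and 12 mm high at the bottom, thread 12 mm wide above it; 64 g. Origin: centre of the head's underside, z up along the thread. Grip it by the upper part of the thread. Either screw may go in either empty pocket.
- screw_6: Loose black socket cap screw standing on its head on the bench, thread up: 57 mm tall, head 18 mm wide and 12 mm high at the bottom, thread 12 mm wide above it; 64 g. Origin: centre of the head's underside, z up along the thread. Grip it by the upper part of the thread. Either screw may go in either empty pocket.
- screw_1: Cap screw of the same kind, already standing head-down in the carrier's pocket at x = -28, y = 0 mm. Origin: centre of the head's underside.
- pocket_3 (a point): Centre of the floor of the pocket at x = -28, y = 0 mm of the carrier, filled by screw_1 at the start.
- screw_2: Cap screw of the same kind, already standing head-down in the carrier's pocket at x = 28, y = 0 mm. Origin: centre of the head's underside.
- pocket_4 (a point): Centre of the floor of the pocket at x = 28, y = 0 mm of the carrier, filled by screw_2 at the start.
- screw_3: Cap screw of the same kind, already standing head-down in the carrier's pocket at x = -28, y = 38 mm. Origin: centre of the head's underside.
- pocket_5 (a point): Centre of the floor of the pocket at x = -28, y = 38 mm of the carrier, filled by screw_3 at the start.
- screw_4: Cap screw of the same kind, already standing head-down in the carrier's pocket at x = 28, y = 38 mm. Origin: centre of the head's underside.
- pocket_6 (a point): Centre of the floor of the pocket at x = 28, y = 38 mm of the carrier, filled by screw_4 at the start.
- tee_nut_1: Loose black T-nut, 32 x 40 x 21 mm, lying on the bench; leave it alone. Origin: centre of its underside.
- tee_nut_2: Loose black T-nut, 32 x 40 x 21 mm, lying on the bench; leave it alone. Origin: centre of its underside.

How it is judged (in metres and radians):
On the way, in this order (a step that is already met when the one before it is completed fails the run):
1. both loose screws stand head-down in the empty pockets and are let go, with the carrier still clipped into the dock ((((distance between screw_5 and pocket_1 below 0.006 m and angle between the z axis of screw_5 and the z axis of carrier, either way round below 0.2 rad) and (distance between screw_6 and pocket_2 below 0.006 m and angle between the z axis of screw_6 and the z axis of carrier, either way round below 0.2 rad)) or ((distance between screw_5 and pocket_2 below 0.006 m and angle between the z axis of screw_5 and the z axis of carrier, either way round below 0.2 rad) and (distance between screw_6 and pocket_1 below 0.006 m and angle between the z axis of screw_6 and the z axis of carrier, either way round below 0.2 rad))) and z of carrier in the frame of dock below 0.0085 m and distance between screw_1 and pocket_3 below 0.006 m and angle between the z axis of each of screw_1, screw_2, screw_3, screw_4 and the z axis of carrier, either way round below 0.2 rad and distance between screw_2 and pocket_4 below 0.006 m and distance between screw_3 and pocket_5 below 0.006 m and distance between screw_4 and pocket_6 below 0.006 m and contact force between the fingers and screw_5 below 0.2 N and contact force between the fingers and screw_6 below 0.2 N), for 0.2 s.
2. both catches are pinched in by the fingers while the carrier still sits in the dock (value of joint each of catch_left, catch_right above 0.0035 m and contact force between the fingers and carrier above 2 N and z of carrier in the frame of dock below 0.012 m), for 0.1 s.
At the end, for the whole second after the job is handed in: Held by the fingers, both catches in over 3.5 mm, still (under 3 cm/s), level within 0.2 rad, 6 to 17 cm above its place in the dock and within 5 cm of it sideways, off the dock; all six screws head-down in their pockets (within 6 mm of the floor centre and 0.2 rad of upright in the carrier) ((((distance between screw_5 and pocket_1 below 0.006 m and angle between the z axis of screw_5 and the z axis of carrier, either way round below 0.2 rad) and (distance between screw_6 and pocket_2 below 0.006 m and angle between the z axis of screw_6 and the z axis of carrier, either way round below 0.2 rad)) or ((distance between screw_5 and pocket_2 below 0.006 m and angle between the z axis of screw_5 and the z axis of carrier, either way round below 0.2 rad) and (distance between screw_6 and pocket_1 below 0.006 m and angle between the z axis of screw_6 and the z axis of carrier, either way round below 0.2 rad))) and distance between screw_1 and pocket_3 below 0.006 m and angle between the z axis of each of screw_1, screw_2, screw_3, screw_4 and the z axis of carrier, either way round below 0.2 rad and distance between screw_2 and pocket_4 below 0.006 m and distance between screw_3 and pocket_5 below 0.006 m and distance between screw_4 and pocket_6 below 0.006 m and value of joint each of catch_left, catch_right above 0.0035 m and contact force between the fingers and carrier above 2 N and contact force between carrier and dock below 0.1 N and z of carrier in the frame of dock between 0.066 and 0.18 m and horizontal distance between carrier and dock below 0.05 m and angle between carrier's own z axis and vertical below 0.2 rad and linear speed of carrier below 0.03 m/s); the arm keeps its last pose, push and grip.
It fails at once if a T-nut was shifted by more than 2 cm (distance of any of tee_nut_1, tee_nut_2 from where it was at the start of the episode above 0.02 m).
It also fails if it takes over 67 s, if anything falls off the work surface, if the arm or the gripper's body presses on something with over 40 N, if the wrist force passes 120 N, or if a joint passes its speed limit or range.

### The arm

A 6-joint arm with a two-finger parallel gripper is mounted at the origin on a cart in front of the work surface, level with it; the furniture and walls round the work are solid. World frame = base frame: x ahead of the robot, y to its left, z up, the work surface at z = 0. Lengths are in m, angles in degrees, forces in N, time in s.
With the tool pointing down it reaches from about 0.35 to 0.875 m from the base axis. Payload 4.2 kg.
Tool frame: the origin (TCP) lies on the centre line of the jaws, within the pads' length; the fingertips stand 19 mm ahead of it and the grasp point (between the pads) is the TCP; z points along the fingers, y is the line along which they close (so a half turn about z gives the same grasp; the last joint's range is limited). The gripper opens to 87 mm and grips with 3 to 60 N. Pads are 19 mm wide; open, the fingers measure 117 mm over their backs; the gripper's body (75 mm by 190 mm) begins 51 mm behind the grasp point.
Start: joints at [91.478, 22.042, 0.453, 0, -68.411, -14.817], TCP at [0.144, 0.608, 0.242] pointing down, gripper open.
Joint ranges: [-179.83, 179.83], [-69.29, 118.12], [-61.27, 80.66], [-181.25, 117.63], [-171.15, -9.14], [-177.46, 177.46]. Speed limits (degrees/s): [159.86, 159.86, 180, 180, 180, 180].

### API

Orientations are given as a 3x3 rotation matrix whose columns are the frame's x, y, z axes.
In Python, from station import sense, capture, finish_job, search_frame, masks_of gives the robot as it stands.
- The arm moves only by the tool drive_tool, never from a script. Its argument "rows" is a list of rows, each a list of 7 numbers: the opening in per cent of the stroke, from 0 (shut) to 100 (fully open), then the shift along the world's x, y, z in mm, then the turn, a rotation vector about the world's x, y, z in rad. In form: [[fingers, dx, dy, dz, wx, wy, wz], ...]. A call has 1 to 5 rows; each row shifts and turns the commanded pose from where the row before left it; what a row does not reach is not made up. A row lasts 1/12 s, in which the tool goes at most 41.7 mm and 7.16 degrees, less where a joint would pass 70% of its speed; a pose out of reach is approached as far as the arm can. A call is refused whole if a number of a shift passes 41.7 or a number of a turn 0.125, either way. A call with a gripper value outside its range is refused whole. The fingers move at their own pace and stop on an object; the grip force is fixed at half the most. Time passes only in rows, so rows that do not move let the fingers close. It gives the time, the measured TCP pose, the force, the opening and the grip force at its end, in the units of the state.
- sense(): the state, without advancing time (a new reading comes with each control period).
- capture(name): name is "scene" or "top"; returns a dict with "frame" (384x512x3 uint8, red, green, blue), "z_map" (384x512 float32, m along the optical axis (not along the pixel's ray), 0 where there is no reading), "fx", "fy", "cx", "cy" (pixels), "distortion" ([k1, k2, p1, p2, k3] as OpenCV has them; the pictures are not rectified), "R" (3x3) and "t" (3): a world point X has camera coordinates R X + t. Camera axes: x right, y down, z forward; pixel columns grow to the right and rows downward; lengths in m; the calibration is good to about 2 mm. A picture is of the moment at which its call begins.
- finish_job(): hands the job in; it is judged then, once.
Trained networks look in a picture, given as the dict that the camera call returned (one of the last four; its "shot" number tells which), for a name from the list of things; names that differ only in an ending like _2 or _b are one class to them, and where a whole thing is asked for, a point or a joint stands for the part that bears it (a point fixed in the world has none). Each returns a list of dicts, best first, with "p" (0 to 1); they miss things now and then, are a little off and sometimes report something else, mostly with a low value. They report only what shows in the picture. A call takes as long as a camera call.
- search_frame(label, picture): "xy" ([column, row] in pixels, amid what is visible of it).
- masks_of(label, picture): "region" (384x512 bool, what is visible of it) and "xy" ([column, row] in pixels, amid what is visible of it).
The state is a dict: "time_s": time; "joints": joint angles; "joint_velocities": joint speeds; "effort": joint torques, N m; "tcp_pos": TCP position; "ee_rot": TCP orientation; "wrist_force": force on the tool from outside, world axes, zero at the start; "moment": the same for the moment, N m; "gripper_width": opening from 0.0 (shut) to 1.0 (fully open); "gripper_force": force on a finger pad.
Only numpy, scipy, OpenCV 4.12 (cv2) and the standard library are available. Lean on these libraries where they do the work, as an engineer would, in place of code of your own. Each camera call takes 0.05 s, during which the arm holds its last target. There are 200 camera calls.

## Working session

There is one attempt and no reset: what is moved stays moved. The work goes in short steps, Python scripts to look and compute and a tool call to move; the robot and the scene stay as the last step left them, time stands still between calls to the robot, and variables do not carry over. Pictures are saved under pics/ and viewed, at most 10 in all, crops included, and the job is handed in when it is done.

Besides the shell and the picture viewer there is one more tool, called after ">>>" as a command line: name --pt "numbers of a row" for each row, then --argument value for the rest. drive_tool: Moves the arm, as the interface text tells. Its arguments: {"type":"object","properties":{"rows":{"type":"array"}},"required":["rows"]}

```bash
mkdir -p pics; ls; cat > h.py <<'E'
import numpy as np, cv2
from station import sense, capture, finish_job, search_frame, masks_of
def ray(c,uv):
    K=np.array([[c['fx'],0,c['cx']],[0,c['fy'],c['cy']],[0,0,1.]])
    p=cv2.undistortPoints(np.array([[uv]],float),K,np.array(c['distortion'],float))[0,0]
    R=np.array(c['R']);t=np.array(c['t'])
    return -R.T@t, R.T@np.array([p[0],p[1],1.])
def atz(c,uv,z):
    o,d=ray(c,uv); return o+d*(z-o[2])/d[2]
def depth_pts(c,mask):
    v,u=np.nonzero(mask&(c['z_map']>0))
    K=np.array([[c['fx'],0,c['cx']],[0,c['fy'],c['cy']],[0,0,1.]])
    p=cv2.undistortPoints(np.stack([u,v],1).astype(float)[:,None],K,np.array(c['distortion'],float))[:,0]
    z=c['z_map'][v,u][:,None]
    return (np.c_[p,np.ones(len(p))]*z-np.array(c['t']))@np.array(c['R'])
def proj(c,X):
    K=np.array([[c['fx'],0,c['cx']],[0,c['fy'],c['cy']],[0,0,1.]])
    return cv2.projectPoints(np.array(X,float).reshape(-1,3),cv2.Rodrigues(np.array(c['R']))[0],np.array(c['t'],float),K,np.array(c['distortion'],float))[0][:,0]
E
cat > a.py <<'E'
from h import *
s=sense(); print(s['time_s'],s['tcp_pos'],np.round(s['ee_rot'],3).tolist(),s['gripper_width'])
for n in ['scene','top']:
    c=capture(n); cv2.imwrite(f'pics/{n}0.png',c['frame'][:,:,::-1])
    print(n,'campos',np.round(-np.array(c['R']).T@c['t'],3),c['fx'])
    for l in ['screw_5','carrier','dock','tee_nut_1','catch_left','pocket_1']:
        for m in masks_of(l,c)[:9]:
            P=depth_pts(c,m['region'])
            if len(P): print(l,round(m['p'],2),np.round(m['xy']),m['region'].sum(),np.round(np.median(P,0),3),'top',np.round(np.percentile(P[:,2],97),3))
E
python3 a.py
```

```text
pics
0.0 [0.14404913 0.60758628 0.24047003] [[0.973, -0.231, -0.0], [-0.231, -0.973, -0.002], [0.0, 0.002, -1.0]] 0.9990158997085319
scene campos [ 0.21  -0.316  0.717] 432.01866826594136
screw_5 0.61 [295. 190.] 90 [0.592 0.157 0.054] top 0.071
screw_5 0.61 [290. 174.] 27 [0.599 0.195 0.063] top 0.07
screw_5 0.6 [200. 178.] 152 [0.458 0.324 0.026] top 0.058
screw_5 0.51 [270. 201.] 96 [0.537 0.168 0.049] top 0.07
screw_5 0.51 [264. 188.] 98 [0.544 0.205 0.05 ] top 0.07
carrier 0.76 [280. 205.] 1414 [0.558 0.15  0.032] top 0.087
dock 0.66 [285. 224.] 1259 [0.54  0.124 0.007] top 0.039
dock 0.54 [259. 147.] 202 [0.627 0.35  0.015] top 0.024
tee_nut_1 0.71 [257. 146.] 207 [0.626 0.35  0.016] top 0.024
tee_nut_1 0.66 [266. 324.] 458 [ 0.393 -0.039  0.017] top 0.023
pocket_1 0.95 [283. 201.] 1389 [0.558 0.148 0.032] top 0.087
top campos [0.405 0.157 0.926] 364.8646171712088
screw_5 0.62 [168. 192.] 62 [0.501 0.37  0.033] top 0.059
screw_5 0.62 [255. 158.] 44 [0.589 0.161 0.05 ] top 0.072
screw_5 0.45 [250. 180.] 39 [0.535 0.17  0.057] top 0.071
screw_5 0.43 [236. 156.] 45 [0.596 0.197 0.05 ] top 0.072
carrier 0.73 [251. 172.] 1066 [0.559 0.16  0.032] top 0.088
carrier 0.62 [264. 167.] 40 [0.56  0.143 0.077] top 0.088
dock 0.78 [259. 172.] 1115 [0.562 0.162 0.007] top 0.039
dock 0.7 [235. 175.] 43 [0.542 0.207 0.045] top 0.073
dock 0.35 [255. 170.] 1087 [0.558 0.162 0.032] top 0.088
dock 0.27 [263. 168.] 36 [0.561 0.142 0.084] top 0.088
tee_nut_1 0.66 [258. 174.] 1105 [0.558 0.16  0.032] top 0.088
tee_nut_1 0.63 [176. 146.] 178 [0.626 0.353 0.019] top 0.024
tee_nut_1 0.5 [331. 239.] 206 [ 0.391 -0.033  0.019] top 0.024
catch_left 0.47 [244. 164.] 44 [0.568 0.189 0.079] top 0.088
pocket_1 0.8 [250. 166.] 1096 [0.559 0.161 0.032] top 0.088
```

```bash
python3 - <<'E'
import cv2
a=cv2.imread('pics/scene0.png')[120:260,180:340]
b=cv2.imread('pics/top0.png')[100:240,140:300]
cv2.imwrite('pics/v1.png',cv2.hconcat([cv2.resize(a,(400,350),interpolation=2),cv2.resize(b,(400,350),interpolation=2)]))
E
```

```text
(no output)
```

View pics/v1.png

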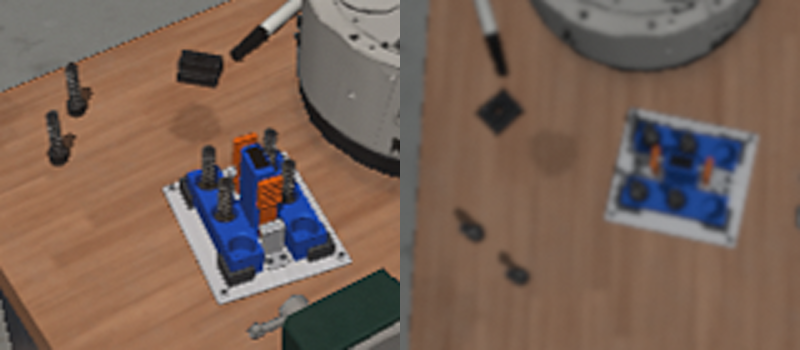

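```bash
cat > b.py <<'E'
from h import *
from scipy.optimize import minimize
def hulls(pts): return cv2.convexHull(pts.astype(np.float32))
def model(p,which):
    x,y,a=p; R=np.array([[np.cos(a),-np.sin(a)],[np.sin(a),np.cos(a)]])
    if which=='dock': L=[(sx*60,sy*68,z) for sx in(-1,1) for sy in(-1,1) for z in(0,6)]
    else: L=[]
    L+= [(sx*9,sy*17,86) for sx in(-1,1) for sy in(-1,1)]+[(sx*10,sy*28,86) for sx in(-1,1) for sy in(-1,1)]
    L+= [(sx*28+6*np.cos(t),y0+6*np.sin(t),69) for sx in(-1,1) for y0 in(0,38) for t in np.arange(8)*.785]
    L=np.array(L)/1000.; L[:,:2]=L[:,:2]@R.T+[x,y]; return L
for n in ['scene','top']:
    c=capture(n); im=c['frame']; hsv=cv2.cvtColor(im,cv2.COLOR_RGB2HSV)
    h,s,v=[hsv[:,:,i].astype(int) for i in range(3)]
    wood=(h<20)&(s>60)&(s<190)&(v>60)
    m=(~wood).astype(np.uint8)
    # region near expected dock only
    box=hulls(proj(c,[(.56+a,.158+b,z) for a in(-.085,.085) for b in(-.095,.095) for z in(0,.09)]))
    roi=np.zeros_like(m); cv2.fillConvexPoly(roi,box.astype(int),1); m&=roi
    m=cv2.morphologyEx(m,cv2.MORPH_OPEN,np.ones((2,2),np.uint8))
    k,lab,st,_=cv2.connectedComponentsWithStats(m); i=1+np.argmax(st[1:,4])
    yy,xx=np.nonzero(lab==i); 
    ob=hulls(np.concatenate([np.stack([xx+dx,yy+dy],1) for dx in(-.5,.5) for dy in(-.5,.5)]))
    A=cv2.contourArea(ob)
    def cost(q):
        M=hulls(proj(c,model([q[0]/1000,q[1]/1000,q[2]/50],'dock')))
        I=cv2.intersectConvexConvex(ob,M)[0]; return 1-I/(A+cv2.contourArea(M)-I)
    r=min((minimize(cost,[560,160,a],method='Nelder-Mead',options=dict(initial_simplex=[[560,160,a],[570,160,a],[560,170,a],[560,160,a+4]])) for a in(-13,-8,-3)),key=lambda r:r.fun)
    print(n,'dock xy mm',np.round(r.x[:2],1),'yaw',round(np.degrees(r.x[2]/50),2),'cost',round(r.fun,3))
    vis=im.copy(); cv2.polylines(vis,[ob.round().astype(int)],1,(255,0,0)); cv2.polylines(vis,[hulls(proj(c,model([r.x[0]/1000,r.x[1]/1000,r.x[2]/50],'dock'))).round().astype(int)],1,(0,255,0))
    np.save(n+'_vis.npy',vis)
    for nm,sel in dict(blue=(h>100)&(h<125)&(s>120),orange=(h<15)&(s>200)&(v>120)).items():
        P=depth_pts(c,sel&(roi>0)); P=P[np.linalg.norm(P[:,:2]-[.56,.16],axis=1)<.09]
        if nm=='blue': P=P[(P[:,2]>.028)&(P[:,2]<.037)]
        b=cv2.minAreaRect((P[:,:2]*1000).astype(np.float32)); print(nm,len(P),b,np.median(P,0).round(4))
    d=(v<75)&~wood
    for X0 in [(.458,.324),(.5,.37),(.46,.33)]:
        pass
    # loose screws: dark pixels with height
    P=depth_pts(c,np.ones_like(m)>0); ok=(P[:,2]>.012)&(P[:,2]<.075)&(P[:,1]>.27)&(P[:,1]<.42)&(P[:,0]<.57)&(P[:,0]>.38)
    Q=P[ok]; 
    if len(Q):
        _,l,ce=cv2.kmeans(Q[:,:2].astype(np.float32),2,None,(3,50,1e-5),5,0)
        for j in(0,1):
            q=Q[l[:,0]==j]; print('loose',len(q),q.mean(0).round(4),q.min(0).round(3),q.max(0).round(3))
            hi=q[q[:,2]>.03]; print('   hi',len(hi),hi.mean(0).round(4))
a,b=np.load('scene_vis.npy')[120:260,180:340],np.load('top_vis.npy')[100:240,140:300]
cv2.imwrite('pics/v2.png',cv2.hconcat([cv2.resize(q,(400,350),interpolation=cv2.INTER_NEAREST) for q in(a,b)])[:,:,::-1])
E
python3 b.py
```

```text
scene dock xy mm [566.1 164.7] yaw -10.54 cost 0.012
blue 520 ((566.01220703125, 166.39971923828125), (105.84044647216797, 83.91007995605469), 79.14993286132812) [0.5465 0.1484 0.0318]
orange 149 ((570.7124633789062, 189.95777893066406), (107.5130615234375, 20.232601165771484), 77.2200927734375) [0.5619 0.1413 0.0748]
loose 115 [0.4581 0.3251 0.0359] [0.452 0.319 0.012] [0.466 0.335 0.06 ]
   hi 70 [0.4579 0.3257 0.0468]
loose 103 [0.501  0.3719 0.0364] [0.495 0.364 0.012] [0.51 0.38 0.06]
   hi 62 [0.5008 0.3722 0.0473]
top dock xy mm [562.6 161.5] yaw -9.49 cost 0.08
blue 506 ((565.4104614257812, 165.62437438964844), (103.30750274658203, 84.26490783691406), 78.95734405517578) [0.5508 0.1647 0.0322]Traceback (most recent call last):
  File "b.py", line 32, in <module>
    P=depth_pts(c,sel&(roi>0)); P=P[np.linalg.norm(P[:,:2]-[.56,.16],axis=1)<.09]
  File "h.py", line 13, in depth_pts
    p=cv2.undistortPoints(np.stack([u,v],1).astype(float)[:,None],K,np.array(c['distortion'],float))[:,0]
      ~~~~~~~~~~~~~~~~~~~^^^^^^^^^^^^^^^^^^^^^^^^^^^^^^^^^^^^^^^^^^^^^^^^^^^^^^^^^^^^^^^^^^^^^^^^^^^
cv2.error: OpenCV(4.12.0) /io/opencv/modules/calib3d/src/undistort.dispatch.cpp:347: error: (-215:Assertion failed) CV_IS_MAT(_src) && CV_IS_MAT(_dst) && (_src->rows == 1 || _src->cols == 1) && (_dst->rows == 1 || _dst->cols == 1) && _src->cols + _src->rows - 1 == _dst->rows + _dst->cols - 1 && (CV_MAT_TYPE(_src->type) == CV_32FC2 || CV_MAT_TYPE(_src->type) == CV_64FC2) && (CV_MAT_TYPE(_dst->type) == CV_32FC2 || CV_MAT_TYPE(_dst->type) == CV_64FC2) in function 'cvUndistortPointsInternal'
```

```bash
cat > s.py <<'E'
from h import *
from scipy.optimize import minimize
def cyl(x,y,r,z0,z1):
    t=np.arange(24)*np.pi/12; return np.array([(x+r*np.cos(a),y+r*np.sin(a),z) for a in t for z in(z0,z1)])
def render(c,x,y,zb,S=6):
    m=np.zeros((384*S//1,512*S),np.uint8)
    for r,a,b in((.009,0,.012),(.006,.012,.057)):
        cv2.fillConvexPoly(m,cv2.convexHull(((proj(c,cyl(x,y,r,zb+a,zb+b))+.5)*S).astype(np.int32)),1)
    return m
def fit(c,x0,y0,zb=0):
    S=6
    o=proj(c,[(x0,y0,zb+.028)])[0]; u,v=o.astype(int); w=22
    hsv=cv2.cvtColor(c['frame'],cv2.COLOR_RGB2GRAY)[v-w:v+w,u-w:u+w]
    g=cv2.resize(hsv,None,fx=S,fy=S,interpolation=cv2.INTER_CUBIC).astype(float)
    bg=np.median(g); T=np.clip((bg-g)/(bg-np.percentile(g,1)),0,1)
    def cost(q):
        m=render(c,q[0]/1000,q[1]/1000,zb)[(v-w)*S:(v+w)*S,(u-w)*S:(u+w)*S]
        m=cv2.GaussianBlur(m.astype(float),(0,0),S*.6); return ((m-T)**2).mean()
    x0*=1000;y0*=1000
    r=minimize(cost,[x0,y0],method='Nelder-Mead',options=dict(initial_simplex=[[x0,y0],[x0+5,y0],[x0,y0+5]],xatol=.1))
    return r.x,r.fun
if __name__=='__main__':
  for n in('scene','top'):
    c=capture(n)
    for p in((.4595,.330),(.5025,.3763)): print(n,fit(c,*p))
    P=depth_pts(c,np.ones((384,512),bool)); 
    for p in((.4595,.330),(.5025,.3763)):
        q=P[(np.linalg.norm(P[:,:2]-p,axis=1)<.02)]; print('ztop',q[:,2].max().round(4),q[q[:,2]>.055].mean(0).round(4),'bench',np.median(q[:,2]).round(4))
E
python3 s.py
```

```text
scene (array([460.30848694, 329.34036255]), np.float64(0.04447894979537671))
scene (array([503.80971909, 376.79388885]), np.float64(0.03340178231360347))
ztop 0.0598 [0.4581 0.3282 0.0572] bench -0.0002
ztop 0.0586 [0.5008 0.3745 0.0572] bench 0.0021
top (array([460.72367859, 325.56346893]), np.float64(0.0341000259836286))
top (array([505.04425049, 373.67686157]), np.float64(0.02910782032131443))
ztop 0.0596 [0.4587 0.3261 0.0571] bench 0.0012
ztop 0.06 [0.5019 0.3731 0.0573] bench 0.0014
```

>>> drive_tool --pt "100 28 -25 0 0 0 0.043" --pt "100 28 -25 0 0 0 0" --pt "100 28 -25 0 0 0 0" --pt "100 28 -25 0 0 0 0" --pt "100 28 -25 0 0 0 0"

```text
time_s: 1.32
tcp_pos: [0.2851, 0.4819, 0.2417]
ee_rot: [[0.982, -0.188, 0.0], [-0.188, -0.982, 0.0], [0.0, -0.0, -1.0]]
wrist_force: [1.3, 0.7, 0.6]
gripper_width: 1.001
gripper_force: 0.0
```

>>> drive_tool --pt "100 28 -25 0 0 0 0" --pt "100 28 -25 0 0 0 0" --pt "100 28 -25 0 0 0 0" --pt "100 28 -25 0 0 0 0" --pt "100 28 -25 0 0 0 0"

```text
time_s: 1.73
tcp_pos: [0.4253, 0.3567, 0.2419]
ee_rot: [[0.982, -0.188, 0.0], [-0.188, -0.982, 0.001], [0.0, -0.001, -1.0]]
wrist_force: [-0.5, 0.4, -0.0]
gripper_width: 1.004
gripper_force: 0.0
```

>>> drive_tool --pt "100 28 -25 -30 0 0 0" --pt "100 8 -5 -35 0 0 0" --pt "100 0 0 -35 0 0 0" --pt "100 0 0 0 0 0 0" --pt "100 0 0 0 0 0 0"

```text
time_s: 2.15
tcp_pos: [0.4562, 0.3306, 0.1445]
ee_rot: [[0.982, -0.189, -0.002], [-0.189, -0.982, -0.004], [-0.001, 0.004, -1.0]]
wrist_force: [0.1, 1.0, 0.7]
gripper_width: 1.006
gripper_force: 0.0
```

```bash
python3 - <<'E'
from h import *
for i in range(3):
    s=sense(); print(s['time_s'],s['tcp_pos'])
    c=capture('scene' if i else 'top')
    cv2.imwrite('pics/n%d.png'%i,c['frame'][:,:,::-1])
a=cv2.imread('pics/n1.png')[60:260,130:330]; b=cv2.imread('pics/n0.png')[100:250,120:270]
cv2.imwrite('pics/v3.png',cv2.hconcat([cv2.resize(a,(400,400),interpolation=2),cv2.resize(b,(400,400),interpolation=2)]))
E
```

```text
2.15 [0.45619709 0.33057994 0.14454031]
2.2 [0.45708617 0.33211625 0.1466518 ]
2.25 [0.45740752 0.33287108 0.14778383]
```

View pics/v3.png

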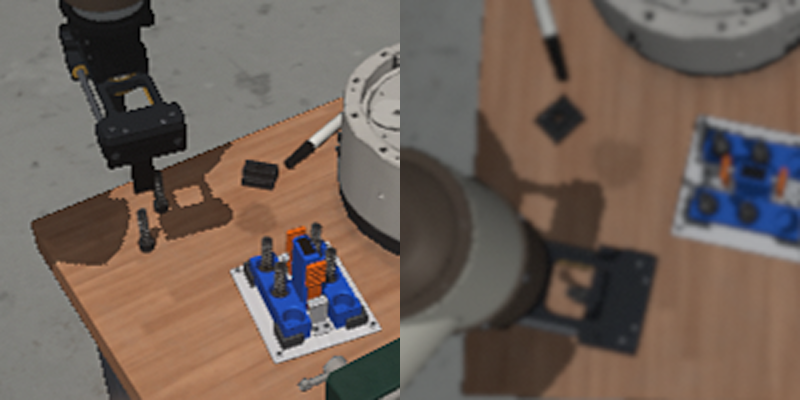

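>>> drive_tool --pt "100 0 0 0 0 0 0" --pt "100 0 0 0 0 0 0" --pt "100 0 0 0 0 0 0" --pt "100 0 0 0 0 0 0"

```text
time_s: 2.63
tcp_pos: [0.4564, 0.3318, 0.1463]
ee_rot: [[0.982, -0.188, 0.001], [-0.188, -0.982, 0.001], [0.001, -0.001, -1.0]]
wrist_force: [-0.2, -0.2, -0.6]
gripper_width: 1.002
gripper_force: 0.0
```

>>> drive_tool --pt "100 3 -4 -20 0 0 0" --pt "100 0 0 -35 0 0 0" --pt "100 0 0 -30 0 0 0" --pt "100 0 0 -15 0 0 0" --pt "100 0 0 0 0 0 0"

```text
time_s: 3.05
tcp_pos: [0.4575, 0.3254, 0.0419]
ee_rot: [[0.982, -0.189, -0.006], [-0.189, -0.982, -0.006], [-0.004, 0.007, -1.0]]
wrist_force: [0.7, -0.8, 0.3]
gripper_width: 1.004
gripper_force: 0.0
```

>>> drive_tool --pt "100 0 0 0 0 0 0" --pt "100 0 0 0 0 0 0" --pt "100 0 0 0 0 0 0"

```text
time_s: 3.3
tcp_pos: [0.4603, 0.3285, 0.0473]
ee_rot: [[0.982, -0.188, 0.002], [-0.188, -0.982, 0.003], [0.002, -0.003, -1.0]]
wrist_force: [-0.2, 0.0, 0.8]
gripper_width: 1.0
gripper_force: 0.0
```

```bash
python3 - <<'E'
from h import *
s=sense(); print(s['tcp_pos'])
c=capture('scene')
a=c['frame'][120:220,140:270,::-1]
cv2.imwrite('pics/v4.png',cv2.resize(a,(780,600),interpolation=2))
E
```

```text
[0.46030083 0.32850376 0.0473197 ]
```

View pics/v4.png

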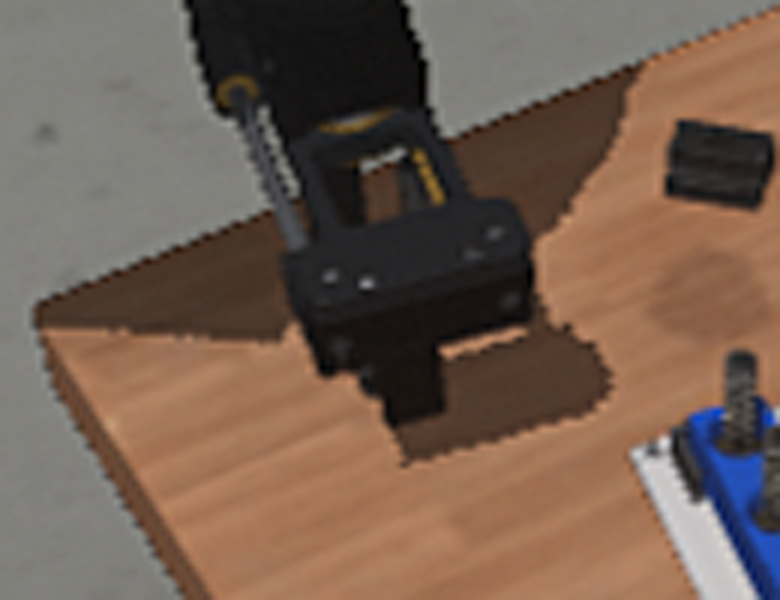

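>>> drive_tool --pt "20 0 0 0 0 0 0" --pt "20 0 0 0 0 0 0" --pt "20 0 0 0 0 0 0" --pt "20 0 0 0 0 0 0" --pt "20 0 0 0 0 0 0"

```text
time_s: 3.77
tcp_pos: [0.4595, 0.3275, 0.0457]
ee_rot: [[0.982, -0.189, 0.0], [-0.189, -0.982, 0.0], [0.0, -0.0, -1.0]]
wrist_force: [0.4, 0.4, 0.1]
gripper_width: 0.707
gripper_force: 0.0
```

>>> drive_tool --pt "0 0 0 0 0 0 0" --pt "0 0 0 0 0 0 0" --pt "0 0 0 0 0 0 0" --pt "0 0 0 0 0 0 0" --pt "0 0 0 0 0 0 0"

```text
time_s: 4.18
tcp_pos: [0.4594, 0.3275, 0.0455]
ee_rot: [[0.982, -0.189, -0.0], [-0.189, -0.982, -0.0], [-0.0, 0.0, -1.0]]
wrist_force: [-0.0, 0.3, -0.0]
gripper_width: 0.325
gripper_force: 0.0
```

>>> drive_tool --pt "0 0 0 0 0 0 0" --pt "0 0 0 0 0 0 0" --pt "0 0 0 0 0 0 0" --pt "0 0 0 0 0 0 0" --pt "0 0 0 0 0 0 0"

```text
time_s: 4.6
tcp_pos: [0.4594, 0.3274, 0.0455]
ee_rot: [[0.982, -0.189, -0.0], [-0.189, -0.982, -0.0], [-0.0, 0.0, -1.0]]
wrist_force: [0.2, -0.0, -0.7]
gripper_width: 0.155
gripper_force: 29.9
```

>>> drive_tool --pt "0 0 0 10 0 0 0" --pt "0 0 0 25 0 0 0" --pt "0 0 0 35 0 0 0" --pt "0 0 0 30 0 0 0" --pt "0 0 0 0 0 0 0"

```text
time_s: 5.02
tcp_pos: [0.4625, 0.3303, 0.1531]
ee_rot: [[0.982, -0.187, 0.01], [-0.187, -0.982, 0.01], [0.008, -0.011, -1.0]]
wrist_force: [0.8, 0.3, -0.6]
gripper_width: 0.155
gripper_force: 29.9
```

>>> drive_tool --pt "0 12 -32.3 0 0 0 0" --pt "0 12 -32.3 0 0 0 0" --pt "0 12 -32.3 0 0 0 0" --pt "0 12 -32.3 0 0 0 0" --pt "0 12 -32.3 0 0 0 0"

```text
time_s: 5.43
tcp_pos: [0.5196, 0.1645, 0.1462]
ee_rot: [[0.982, -0.188, 0.001], [-0.188, -0.982, 0.0], [0.0, -0.0, -1.0]]
wrist_force: [1.2, 1.0, -0.4]
gripper_width: 0.156
gripper_force: 29.9
```

>>> drive_tool --pt "0 11.6 -32.3 0 0 0 0" --pt "0 0 0 -15 0 0 0" --pt "0 0 0 0 0 0 0" --pt "0 0 0 0 0 0 0" --pt "0 0 0 0 0 0 0"

```text
time_s: 5.85
tcp_pos: [0.5311, 0.1343, 0.1311]
ee_rot: [[0.982, -0.188, 0.001], [-0.188, -0.982, 0.0], [0.001, -0.0, -1.0]]
wrist_force: [0.3, -0.4, -1.2]
gripper_width: 0.154
gripper_force: 29.9
```

```bash
python3 - <<'E'
from s import *
s=sense(); print(s['tcp_pos'],s['gripper_width'])
c=capture('scene')
T=np.array(s['tcp_pos'])
vis=c['frame'].copy()
print('tcp px',proj(c,[T,T-[0,0,.0455]]))
print('pocket px',proj(c,[(.5311,.1337,.032),(.5861,.1231,.032)]))
P=depth_pts(c,np.ones((384,512),bool))
q=P[(np.linalg.norm(P[:,:2]-T[:2],axis=1)<.02)&(P[:,2]<T[2]-.021)&(P[:,2]>T[2]-.05)]
print(len(q),q.mean(0),q.min(0),q.max(0))
t=np.arange(0,6.28,.1)
S=6;big=cv2.resize(vis[130:230,225:355],None,fx=S,fy=S,interpolation=2)
def dr(X,col): cv2.polylines(big,[((proj(c,X)-[225,130]+.5)*S).astype(int)],True,col)
for x,y in((.5311,.1337),(.5861,.1231)): dr(np.c_[x+.011*np.cos(t),y+.011*np.sin(t),0*t+.032],(0,255,0))
for r,z in((.009,-.0455),(.009,-.0335)): dr(np.c_[T[0]+r*np.cos(t),T[1]+r*np.sin(t),0*t+T[2]+z],(255,0,0))
a=np.radians(-10.9)
for x,y,z in((-28,0,69),(28,0,69),(-28,38,69),(28,38,69)):
    X=.5658+(x*np.cos(a)-y*np.sin(a))/1000; Y=.1657+(x*np.sin(a)+y*np.cos(a))/1000
    dr(np.c_[X+.006*np.cos(t),Y+.006*np.sin(t),0*t+z/1000],(255,255,0))
cv2.imwrite('pics/v5.png',big[:,:,::-1])
E
```

```text
[0.53114223 0.13429641 0.13112222] 0.15365056233220867
tcp px [[278.09385479 184.46720667]
 [277.38047129 200.55554591]]
pocket px [[276.75593535 218.12481195]
 [301.83218517 210.46551541]]
36 [0.52558656 0.13283975 0.09469015] [0.52280199 0.12542531 0.08743977] [0.52888027 0.14274328 0.10729192]
```

View pics/v5.png

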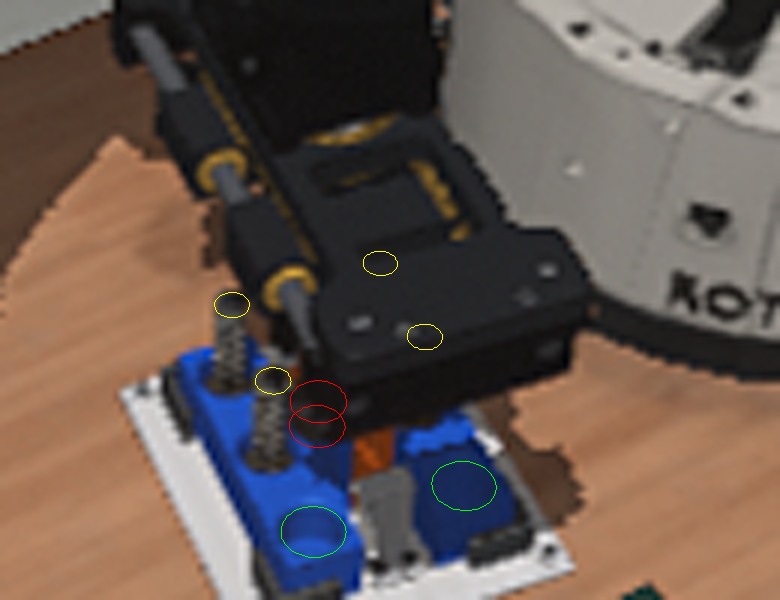

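>>> drive_tool --pt "0 0 -0.6 -25 0 0 0" --pt "0 0 0 -20 0 0 0" --pt "0 0 0 -4 0 0 0" --pt "0 0 0 0 0 0 0" --pt "0 0 0 0 0 0 0"

```text
time_s: 6.32
tcp_pos: [0.5317, 0.134, 0.0825]
ee_rot: [[0.982, -0.187, 0.001], [-0.187, -0.982, 0.0], [0.001, -0.001, -1.0]]
wrist_force: [-0.2, 0.0, -0.9]
gripper_width: 0.156
gripper_force: 29.9
```

```bash
python3 - <<'E'
from s import *
s=sense(); print(s['tcp_pos'],s['wrist_force'])
c=capture('scene')
T=np.array(s['tcp_pos'])
t=np.arange(0,6.28,.1)
S=10;x0,y0,w,h=250,180,60,60
big=cv2.resize(c['frame'][y0:y0+h,x0:x0+w],None,fx=S,fy=S,interpolation=2); raw=big.copy()
def dr(X,col): cv2.polylines(big,[((proj(c,X)-[x0,y0]+.5)*S).astype(int)],True,col)
dr(np.c_[.5311+.011*np.cos(t),.1337+.011*np.sin(t),0*t+.032],(0,255,0))
for r,z in((.009,-.0455),(.009,-.0335)): dr(np.c_[T[0]+r*np.cos(t),T[1]+r*np.sin(t),0*t+T[2]+z],(255,0,0))
cv2.imwrite('pics/v6.png',cv2.resize(cv2.hconcat([raw,big]),(800,400))[:,:,::-1])
E
```

```text
[0.53166126 0.13395102 0.08246531] [-0.18699411  0.03039417 -0.91195718]
```

View pics/v6.png

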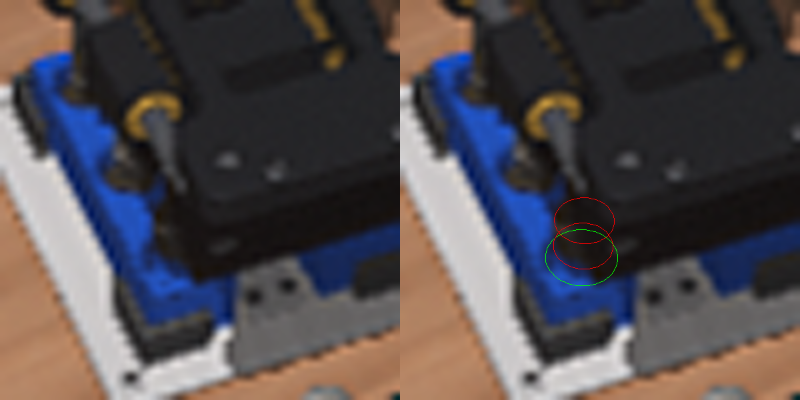

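>>> drive_tool --pt "0 -0.4 -0.2 -4 0 0 0" --pt "0 0 0 -4 0 0 0" --pt "0 0 0 -2 0 0 0" --pt "0 0 0 0 0 0 0"

```text
time_s: 6.7
tcp_pos: [0.5303, 0.1327, 0.0712]
ee_rot: [[0.982, -0.189, -0.001], [-0.189, -0.982, -0.0], [-0.001, 0.0, -1.0]]
wrist_force: [-0.4, -0.4, -0.2]
gripper_width: 0.156
gripper_force: 29.9
```

>>> drive_tool --pt "0 0.2 0.2 -4 0 0 0" --pt "0 0 0 -4 0 0 0" --pt "0 0 0 -3 0 0 0" --pt "0 0 0 0 0 0 0" --pt "0 0 0 0 0 0 0"

```text
time_s: 7.12
tcp_pos: [0.5307, 0.1329, 0.0602]
ee_rot: [[0.982, -0.189, -0.001], [-0.189, -0.982, -0.0], [-0.001, 0.001, -1.0]]
wrist_force: [-0.7, 0.2, -0.1]
gripper_width: 0.157
gripper_force: 29.9
```

>>> drive_tool --pt "0 0 0 -2 0 0 0" --pt "0 0 0 0 0 0 0" --pt "0 0 0 0 0 0 0"

```text
time_s: 7.37
tcp_pos: [0.5308, 0.133, 0.0585]
ee_rot: [[0.982, -0.189, -0.0], [-0.189, -0.982, -0.0], [-0.0, 0.0, -1.0]]
wrist_force: [-0.1, -0.0, -0.5]
gripper_width: 0.155
gripper_force: 29.9
```

>>> drive_tool --pt "28 0 0 -0.5 0 0 0" --pt "28 0 0 0 0 0 0" --pt "28 0 0 0 0 0 0" --pt "28 0 0 0 0 0 0" --pt "28 0 0 0 0 0 0"

```text
time_s: 7.78
tcp_pos: [0.531, 0.1331, 0.0582]
ee_rot: [[0.982, -0.189, 0.0], [-0.189, -0.982, 0.0], [0.0, -0.0, -1.0]]
wrist_force: [-1.0, -0.0, -0.5]
gripper_width: 0.274
gripper_force: 0.0
```

>>> drive_tool --pt "28 0 0 10 0 0 0" --pt "28 0 0 20 0 0 0" --pt "28 0 0 35 0 0 0" --pt "100 0 0 20 0 0 0" --pt "100 0 0 0 0 0 0"

```text
time_s: 8.2
tcp_pos: [0.534, 0.1344, 0.149]
ee_rot: [[0.982, -0.187, 0.011], [-0.187, -0.982, 0.004], [0.01, -0.006, -1.0]]
wrist_force: [0.5, 1.1, 0.2]
gripper_width: 0.359
gripper_force: 0.0
```

>>> drive_tool --pt "100 -4.1 34.6 0 0 0 0" --pt "100 -4.1 34.6 0 0 0 0" --pt "100 -4.1 34.6 0 0 0 0" --pt "100 -4.1 34.6 0 0 0 0" --pt "100 -4.1 34.6 0 0 0 0"

```text
time_s: 8.62
tcp_pos: [0.5098, 0.3074, 0.1434]
ee_rot: [[0.982, -0.189, 0.0], [-0.189, -0.982, 0.0], [0.0, -0.0, -1.0]]
wrist_force: [0.6, 0.3, -0.3]
gripper_width: 0.723
gripper_force: 0.0
```

>>> drive_tool --pt "100 -4.1 34.6 0 0 0 0" --pt "100 -4.1 34.6 0 0 0 0" --pt "100 0 0 0 0 0 0" --pt "100 0 0 0 0 0 0" --pt "100 0 0 0 0 0 0"

```text
time_s: 9.03
tcp_pos: [0.5017, 0.3748, 0.1427]
ee_rot: [[0.982, -0.188, -0.001], [-0.188, -0.982, -0.001], [-0.001, 0.001, -1.0]]
wrist_force: [0.1, -0.5, -0.1]
gripper_width: 0.991
gripper_force: 0.0
```

```bash
python3 - <<'E'
from s import *
s=sense(); print(s['tcp_pos'],s['gripper_width'])
c=capture('scene')
print(fit(c,.5025,.375))
t=np.arange(0,6.28,.1); S=8
def crop(x0,y0,w,h,f):
    big=cv2.resize(c['frame'][y0:y0+h,x0:x0+w],None,fx=S,fy=S,interpolation=2)
    f(lambda X,col: cv2.polylines(big,[((proj(c,X)-[x0,y0]+.5)*S).astype(int)],True,col)); return big
def f1(dr):
    for x,y in((.5311,.1337),(.5861,.1231)): dr(np.c_[x+.011*np.cos(t),y+.011*np.sin(t),0*t+.032],(0,255,0))
    dr(np.c_[.5311+.006*np.cos(t),.1337+.006*np.sin(t),0*t+.069],(255,255,0))
def f2(dr):
    dr(np.c_[.5025+.009*np.cos(t),.375+.009*np.sin(t),0*t],(255,0,0));dr(np.c_[.5025+.006*np.cos(t),.375+.006*np.sin(t),0*t+.057],(255,255,0))
a=crop(262,185,50,60,f1); b=crop(190,130,50,60,f2)
cv2.imwrite('pics/v7.png',cv2.hconcat([a,b])[:,:,::-1])
E
```

```text
[0.50168612 0.37475729 0.14274668] 0.9914876286479024
(array([504.08340454, 376.8384552 ]), np.float64(0.11960506998494583))
```

View pics/v7.png

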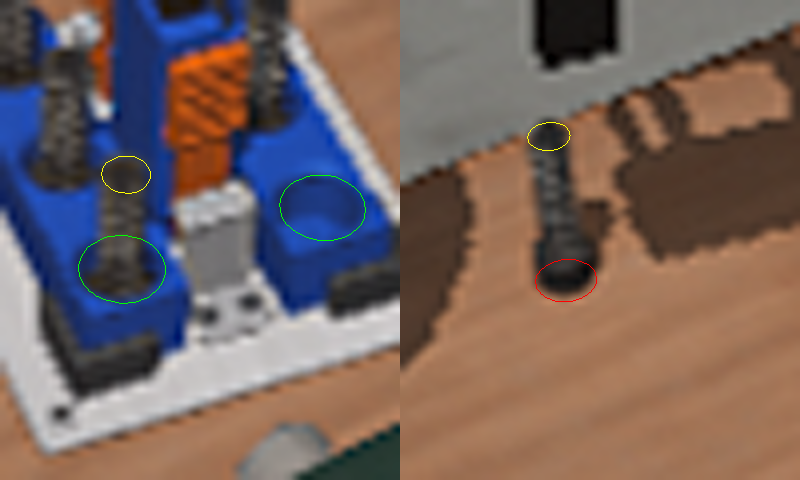

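>>> drive_tool --pt "100 1.6 1.4 -20 0 0 0" --pt "100 0 0 -35 0 0 0" --pt "100 0 0 -28 0 0 0" --pt "100 0 0 -14 0 0 0" --pt "20 0 0 0 0 0 0"

```text
time_s: 9.5
tcp_pos: [0.5021, 0.3729, 0.0423]
ee_rot: [[0.981, -0.191, -0.006], [-0.191, -0.981, -0.006], [-0.005, 0.007, -1.0]]
wrist_force: [1.1, -0.5, -0.6]
gripper_width: 0.973
gripper_force: 0.0
```

>>> drive_tool --pt "0 0 0 0 0 0 0" --pt "0 0 0 0 0 0 0" --pt "0 0 0 0 0 0 0" --pt "0 0 0 0 0 0 0" --pt "0 0 0 0 0 0 0"

```text
time_s: 9.92
tcp_pos: [0.5042, 0.3771, 0.0473]
ee_rot: [[0.982, -0.189, 0.001], [-0.189, -0.982, 0.002], [0.001, -0.002, -1.0]]
wrist_force: [0.2, 0.3, -0.2]
gripper_width: 0.629
gripper_force: 0.0
```

>>> drive_tool --pt "0 0 0 0 0 0 0" --pt "0 0 0 0 0 0 0" --pt "0 0 0 0 0 0 0" --pt "0 0 0 0 0 0 0" --pt "0 0 0 0 0 0 0"

```text
time_s: 10.33
tcp_pos: [0.5037, 0.3767, 0.046]
ee_rot: [[0.982, -0.189, -0.0], [-0.189, -0.982, -0.0], [-0.0, 0.0, -1.0]]
wrist_force: [0.2, -0.1, 0.0]
gripper_width: 0.25
gripper_force: 0.0
```

>>> drive_tool --pt "0 0 0 0 0 0 0" --pt "0 0 0 0 0 0 0" --pt "0 0 0 0 0 0 0"

```text
time_s: 10.58
tcp_pos: [0.5037, 0.3766, 0.0459]
ee_rot: [[0.982, -0.189, -0.0], [-0.189, -0.982, -0.0], [-0.0, 0.0, -1.0]]
wrist_force: [0.6, 0.3, -0.3]
gripper_width: 0.156
gripper_force: 29.3
```

>>> drive_tool --pt "0 0 0 0 0 0 0" --pt "0 0 0 10 0 0 0" --pt "0 0 0 25 0 0 0" --pt "0 0 0 35 0 0 0" --pt "0 0 0 28 0 0 0"

```text
time_s: 11.0
tcp_pos: [0.504, 0.3767, 0.1464]
ee_rot: [[0.982, -0.188, 0.001], [-0.188, -0.982, 0.0], [0.001, -0.0, -1.0]]
wrist_force: [0.0, 1.3, 0.1]
gripper_width: 0.156
gripper_force: 29.3
```

>>> drive_tool --pt "0 10.3 -31.7 0 0 0 0" --pt "0 10.3 -31.7 0 0 0 0" --pt "0 10.3 -31.7 0 0 0 0" --pt "0 10.3 -31.7 0 0 0 0" --pt "0 10.3 -31.7 0 0 0 0"

```text
time_s: 11.42
tcp_pos: [0.5554, 0.2168, 0.145]
ee_rot: [[0.982, -0.188, 0.001], [-0.188, -0.982, 0.001], [0.001, -0.001, -1.0]]
wrist_force: [-0.1, 0.5, -0.9]
gripper_width: 0.156
gripper_force: 29.3
```

>>> drive_tool --pt "0 10.3 -31.7 0 0 0 0" --pt "0 10.3 -31.7 0 0 0 0" --pt "0 10.3 -31.7 0 0 0 0" --pt "0 0 0 0 0 0 0" --pt "0 0 0 0 0 0 0"

```text
time_s: 11.83
tcp_pos: [0.5865, 0.1213, 0.1446]
ee_rot: [[0.981, -0.192, 0.0], [-0.192, -0.981, 0.0], [0.0, -0.0, -1.0]]
wrist_force: [-0.4, -0.2, -0.3]
gripper_width: 0.15
gripper_force: 29.3
```

>>> drive_tool --pt "0 0 0 0 0 0 0" --pt "0 0 0 0 0 0 0"

```text
time_s: 12.0
tcp_pos: [0.586, 0.1239, 0.1444]
ee_rot: [[0.982, -0.188, 0.0], [-0.188, -0.982, 0.0], [0.0, -0.0, -1.0]]
wrist_force: [0.2, -0.1, -1.3]
gripper_width: 0.154
gripper_force: 29.3
```

>>> drive_tool --pt "0 0 -0.6 -25 0 0 0" --pt "0 0 0 -25 0 0 0" --pt "0 0 0 -12 0 0 0" --pt "0 0 0 0 0 0 0" --pt "0 0 0 0 0 0 0"

```text
time_s: 12.42
tcp_pos: [0.5859, 0.1235, 0.0818]
ee_rot: [[0.982, -0.187, -0.001], [-0.187, -0.982, -0.001], [-0.001, 0.001, -1.0]]
wrist_force: [0.0, -0.1, -0.9]
gripper_width: 0.158
gripper_force: 29.3
```

>>> drive_tool --pt "0 0 0 -4 0 0 0" --pt "0 0 0 -4 0 0 0" --pt "0 0 0 -2 0 0 0" --pt "0 0 0 0 0 0 0"

```text
time_s: 12.75
tcp_pos: [0.5861, 0.1226, 0.0721]
ee_rot: [[0.982, -0.189, 0.0], [-0.189, -0.982, 0.0], [0.0, -0.0, -1.0]]
wrist_force: [0.7, 0.1, -1.7]
gripper_width: 0.155
gripper_force: 29.3
```

In the pocket; continue to the floor, then release.

>>> drive_tool --pt "0 0 0 -4 0 0 0" --pt "0 0 0 -4 0 0 0" --pt "0 0 0 -3 0 0 0" --pt "0 0 0 -2.5 0 0 0" --pt "0 0 0 0 0 0 0"

```text
time_s: 13.17
tcp_pos: [0.5862, 0.1224, 0.0581]
ee_rot: [[0.982, -0.189, -0.0], [-0.189, -0.982, -0.0], [-0.0, 0.0, -1.0]]
wrist_force: [0.5, 0.8, -0.6]
gripper_width: 0.156
gripper_force: 29.3
```

>>> drive_tool --pt "28 0 0 -0.5 0 0 0" --pt "28 0 0 0 0 0 0" --pt "28 0 0 0 0 0 0" --pt "28 0 0 0 0 0 0" --pt "28 0 0 0 0 0 0"

```text
time_s: 13.58
tcp_pos: [0.5862, 0.1224, 0.0582]
ee_rot: [[0.982, -0.189, 0.0], [-0.189, -0.982, 0.0], [0.0, -0.0, -1.0]]
wrist_force: [0.9, 0.5, -0.9]
gripper_width: 0.276
gripper_force: 0.0
```

>>> drive_tool --pt "28 0 0 10 0 0 0" --pt "28 0 0 20 0 0 0" --pt "28 0 0 35 0 0 0" --pt "100 0 0 30 0 0 0" --pt "100 0 0 20 0 0 0"

```text
time_s: 14.0
tcp_pos: [0.5874, 0.1228, 0.1774]
ee_rot: [[0.982, -0.188, 0.005], [-0.188, -0.982, 0.001], [0.005, -0.002, -1.0]]
wrist_force: [0.5, 0.4, -0.3]
gripper_width: 0.356
gripper_force: 0.0
```

>>> drive_tool --pt "100 0 0 0 0 0 0" --pt "100 0 0 0 0 0 0" --pt "100 0 0 0 0 0 0" --pt "100 0 0 0 0 0 0" --pt "100 0 0 0 0 0 0"

```text
time_s: 14.42
tcp_pos: [0.5855, 0.1222, 0.1718]
ee_rot: [[0.982, -0.189, -0.002], [-0.189, -0.982, -0.001], [-0.002, 0.001, -1.0]]
wrist_force: [-0.7, 0.6, 0.1]
gripper_width: 0.727
gripper_force: 0.0
```

```bash
python3 - <<'E'
from s import *
s=sense(); print(s['tcp_pos'],s['gripper_width'],s['wrist_force'])
c=capture('scene')
t=np.arange(0,6.28,.1); S=7; x0,y0,w,h=235,165,100,80
big=cv2.resize(c['frame'][y0:y0+h,x0:x0+w],None,fx=S,fy=S,interpolation=2)
a=np.radians(-10.9)
def W(x,y): return .5658+(x*np.cos(a)-y*np.sin(a))/1000, .1657+(x*np.sin(a)+y*np.cos(a))/1000
for y in(-38,0,38):
  for x in(-28,28):
    X,Y=W(x,y); cv2.polylines(big,[((proj(c,np.c_[X+.006*np.cos(t),Y+.006*np.sin(t),0*t+.069])-[x0,y0]+.5)*S).astype(int)],True,(255,255,0))
Q=np.array([(*W(x,y),.086) for x,y in((-9,-17),(9,-17),(9,17),(-9,17))]); cv2.polylines(big,[((proj(c,Q)-[x0,y0]+.5)*S).astype(int)],True,(0,255,0))
cv2.imwrite('pics/v8.png',big[:,:,::-1])
E
```

```text
[0.58548574 0.12215263 0.17176639] 0.7273733763740313 [-0.69719919  0.60107412  0.05755399]
```

View pics/v8.png

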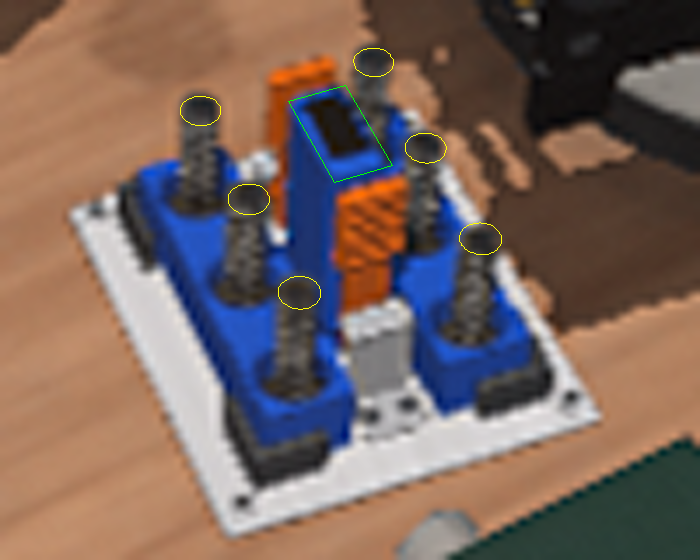

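>>> drive_tool --pt "100 -10 21.7 0 0 0 0" --pt "100 -10 21.7 0 0 0 0" --pt "100 0 0 0 0 0 0" --pt "100 0 0 0 0 0 0" --pt "100 0 0 0 0 0 0"

```text
time_s: 14.88
tcp_pos: [0.5661, 0.1657, 0.1725]
ee_rot: [[0.982, -0.188, -0.001], [-0.188, -0.982, -0.001], [-0.001, 0.001, -1.0]]
wrist_force: [0.3, -0.5, 0.2]
gripper_width: 0.999
gripper_force: 0.0
```

>>> drive_tool --pt "100 0 0 0 0 0 0" --pt "100 0 0 0 0 0 0" --pt "100 0 0 0 0 0 0"

```text
time_s: 15.13
tcp_pos: [0.5663, 0.1652, 0.1729]
ee_rot: [[0.982, -0.19, -0.0], [-0.19, -0.982, -0.0], [-0.0, 0.0, -1.0]]
wrist_force: [0.0, 0.1, 0.3]
gripper_width: 1.0
gripper_force: 0.0
```

>>> drive_tool --pt "100 -0.4 0.4 -25 0 0 0" --pt "100 0 0 -30 0 0 0" --pt "100 0 0 -25 0 0 0" --pt "100 0 0 -15 0 0 0" --pt "100 0 0 -7 0 0 0"

```text
time_s: 15.55
tcp_pos: [0.5644, 0.165, 0.0683]
ee_rot: [[0.982, -0.19, -0.004], [-0.19, -0.982, -0.002], [-0.004, 0.003, -1.0]]
wrist_force: [-0.4, 0.9, -0.0]
gripper_width: 1.001
gripper_force: 0.0
```

>>> drive_tool --pt "60 0 0 0 0 0 0" --pt "60 0 0 0 0 0 0" --pt "60 0 0 0 0 0 0" --pt "60 0 0 0 0 0 0" --pt "60 0 0 0 0 0 0"

```text
time_s: 15.97
tcp_pos: [0.5664, 0.1666, 0.0723]
ee_rot: [[0.982, -0.189, 0.002], [-0.189, -0.982, 0.001], [0.002, -0.002, -1.0]]
wrist_force: [0.6, -0.8, -0.7]
gripper_width: 0.709
gripper_force: 0.0
```

>>> drive_tool --pt "0 0 0 0 0 0 0" --pt "0 0 0 0 0 0 0" --pt "0 0 0 0 0 0 0" --pt "0 0 0 0 0 0 0" --pt "0 0 0 0 0 0 0"

```text
time_s: 16.38
tcp_pos: [0.5661, 0.1661, 0.0724]
ee_rot: [[0.982, -0.188, 0.001], [-0.188, -0.982, -0.0], [0.001, 0.0, -1.0]]
wrist_force: [-0.7, -1.5, 7.0]
gripper_width: 0.496
gripper_force: 30.0
```

>>> drive_tool --pt "0 0 0 0 0 0 0" --pt "0 0 0 0 0 0 0" --pt "0 0 0 0 0 0 0" --pt "0 0 0 0 0 0 0"

```text
time_s: 16.72
tcp_pos: [0.5661, 0.1661, 0.0724]
ee_rot: [[0.982, -0.188, 0.001], [-0.188, -0.982, -0.0], [0.001, -0.0, -1.0]]
wrist_force: [-1.5, -2.3, 6.3]
gripper_width: 0.497
gripper_force: 30.0
```

>>> drive_tool --pt "0 0 0 2 0 0 0" --pt "0 0 0 2 0 0 0" --pt "0 0 0 2 0 0 0" --pt "0 0 0 0 0 0 0"

```text
time_s: 17.05
tcp_pos: [0.5652, 0.1661, 0.0764]
ee_rot: [[0.982, -0.189, -0.001], [-0.189, -0.982, -0.0], [-0.001, 0.001, -1.0]]
wrist_force: [0.5, 0.5, -5.6]
gripper_width: 0.495
gripper_force: 30.0
```

>>> drive_tool --pt "0 0 0 3 0 0 0" --pt "0 0 0 5 0 0 0" --pt "0 0 0 7 0 0 0" --pt "0 0 0 8 0 0 0" --pt "0 0 0 8 0 0 0"

```text
time_s: 17.47
tcp_pos: [0.5659, 0.1663, 0.109]
ee_rot: [[0.982, -0.189, 0.0], [-0.189, -0.982, 0.0], [0.0, -0.0, -1.0]]
wrist_force: [0.7, 0.4, -5.8]
gripper_width: 0.498
gripper_force: 30.0
```

>>> drive_tool --pt "0 0 0 10 0 0 0" --pt "0 0 0 12 0 0 0" --pt "0 0 0 12 0 0 0" --pt "0 0 0 12 0 0 0" --pt "0 0 0 10 0 0 0"

```text
time_s: 17.88
tcp_pos: [0.566, 0.1664, 0.166]
ee_rot: [[0.982, -0.189, 0.002], [-0.189, -0.982, 0.001], [0.001, -0.001, -1.0]]
wrist_force: [-0.4, 0.2, -6.2]
gripper_width: 0.494
gripper_force: 30.0
```

>>> drive_tool --pt "0 0 0 6 0 0 0" --pt "0 0 0 2 0 0 0" --pt "0 0 0 0 0 0 0" --pt "0 0 0 0 0 0 0" --pt "0 0 0 0 0 0 0"

```text
time_s: 18.3
tcp_pos: [0.5652, 0.166, 0.1711]
ee_rot: [[0.982, -0.189, -0.002], [-0.189, -0.982, -0.001], [-0.002, 0.001, -1.0]]
wrist_force: [-0.0, 0.5, -6.2]
gripper_width: 0.493
gripper_force: 30.0
```

>>> drive_tool --pt "0 0 0 0 0 0 0" --pt "0 0 0 0 0 0 0" --pt "0 0 0 0 0 0 0" --pt "0 0 0 0 0 0 0" --pt "0 0 0 0 0 0 0"

```text
time_s: 18.72
tcp_pos: [0.5657, 0.1662, 0.1719]
ee_rot: [[0.982, -0.189, -0.0], [-0.189, -0.982, -0.0], [-0.0, 0.0, -1.0]]
wrist_force: [-0.1, -0.5, -6.4]
gripper_width: 0.497
gripper_force: 30.0
```

```bash
python3 - <<'E'
from h import *
s=sense(); print(s['tcp_pos'],s['gripper_width'],s['wrist_force'],s['joint_velocities'])
c=capture('scene')
cv2.imwrite('pics/v9.png',cv2.resize(c['frame'][80:260,190:390],None,fx=3,fy=3,interpolation=2)[:,:,::-1])
E
```

```text
[0.56571453 0.16622532 0.17190069] 0.49702541043907056 [-0.1370154  -0.54362247 -6.43164724] [ 0.01110448 -0.19373039  0.07554594 -0.01070239  0.07281046  0.00753437]
```

View pics/v9.png

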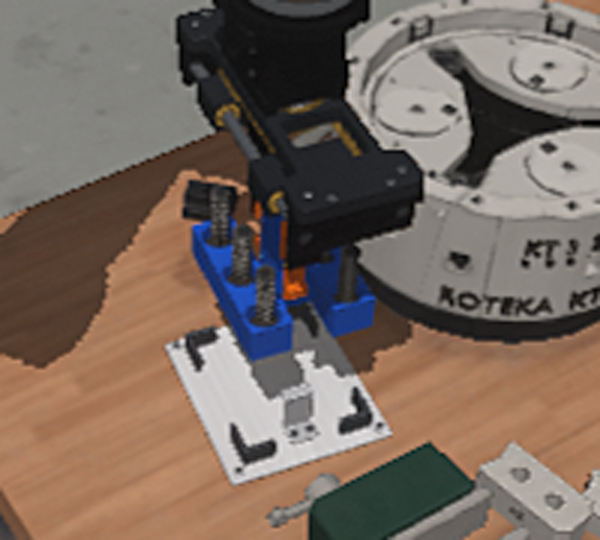

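The carrier hangs level about 10 cm above the dock, and the four screws in view are still upright in their pockets. The weight reading of 6.3 N fits a full load.

```bash
python3 -c "from station import finish_job; print(finish_job())"
```

```text
the job is handed in; nothing more can be done
None
```

I handed the job in at about 19 s, with both loose screws placed and the carrier held pinched and level about 10 cm above the dock; the station gave no verdict. Two of the six screws were hidden by the gripper in the last picture, but the lifted weight of about 6.3 N fits a full carrier.

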